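Square up coaster samples and hold a hardness gauge on the dot

TASK

The three silicone coaster samples on the little metal test stand lie in an untidy stack: first nudge or pinch them together where they are until all their edges are flush, and leave the stack clear of the fingers. Then lift the hardness gauge out of its white dock and hold it upright with its tip on the orange dot of the top sample, its dial facing the red-striped side of the stand, pressed down gently so that its spring tip is about halfway in (never rammed down). Finish while still holding it there, with the stack still flush on the stand and everything else on the rack left alone.

Things in the scene. Friction and masses are not known exactly. Their poses are not given: they have to be found in the camera images.
- stand: Fixed test stand: an aluminium base plate 130 x 130 x 6 mm with a steel pedestal 40 x 40 mm, 14 mm high, in its middle (pedestal top 20 mm above the rack top). Origin: centre of the underside, on the rack top. x points to the side with the red stripe, z up. The samples overhang the pedestal, so fingers can reach down past them on all four sides.
- stripe (a point): Middle of the red stripe (12 mm wide, 126 mm long) along one edge of the stand's base plate, 57 mm from the stand's middle along its x, on the base plate's top.
- plate1: Lowest sample, green: a square slab 50 x 50 x 6 mm, rigid, 22 g, loose, lying on the pedestal. Origin: centre of its underside; z up, x and y along its edges.
- plate2: Middle sample, yellow, same slab, lying on the green one, shifted by several mm and turned a little at the start. Origin: centre of its underside; axes as for the green one.
- plate3: Top sample, blue, same slab, lying on the yellow one, shifted by several mm and turned a little at the start. Origin: centre of its underside; axes as for the green one.
- spot (a point): The orange dot, 10 mm across, on the top face of the blue sample, 8 mm along its x and 6 mm along its y from its centre; about 38 mm above the rack top.
- dock: Fixed white plastic dock, 60 (x) x 84 (y) x 45 mm, with a 24 x 26 mm hole right through it from above and a 6 mm high lip round the gauge's seat (2 mm play). Origin: centre of the underside; z up. The gauge comes out straight upward; its tip is clear of the lip once it is lifted 45 mm.
- gauge: Handheld hardness gauge, 0.16 to 0.26 kg, upright in the dock. Origin: centre of the underside of its steel foot, 21 mm above the rack top when docked; z up, x out of the dial face. Upward: foot 18 mm across to z = 4 mm, stem 14 mm across to 24, black box 30 (x) x 50 (y) mm to 72, dial on its +x face, grey handle 24 (x) x 34 (y) mm from 72 to 118 (grip here, from above). Brass spring tip below the foot.
- gauge_tip (a point): Lowest point of the gauge's brass spring tip, on the gauge's axis, 10 mm below the foot when not pressed; moves up into the foot as it is pressed.
- plunger (a joint): How far the brass spring tip is pushed into the gauge, in m: 0 free, 0.010 fully in (foot then touches). Spring: 1 N when it starts to move, 0.5 N more per mm, 6 N fully in.
- cat: White ceramic cat figurine, 72 mm across, about 125 mm tall, loose; a bystander. Origin: centre of its underside.
- vase: Green glass bottle vase, 72 mm across, 200 mm tall, loose; a bystander. Origin: centre of its underside.
- caddy: Fixed clear acrylic remote caddy, 110 (x) x 160 (y) x 90 mm; a bystander. Origin: centre of its underside.
- remote: Black remote control 170 mm tall standing loose in the caddy; a bystander. Origin: centre of its lower end.
- mug: Blue ceramic mug, 76 mm across, 85 mm tall, loose, on a round orange coaster; a bystander. Origin: centre of its underside.
- coaster: Round orange hard silicone coaster, 96 mm across, 6 mm thick, loose, under the mug; a bystander. Origin: centre of its underside.
Not all that is in view belongs to the job. Of the things like the plate3, leave any that is pink; of the rest the smaller one is meant. Several things have the shape of the dock; the one meant has the colours described above.

How it is judged:
On the way, in this order (a step that is already met when the one before it is completed fails the run):
1. the three samples lie flush on the stand, clear of the fingers (horizontal distance between plate1 and plate2 below 0.0025 m and angle between the x axis of plate1 and the x axis of plate2, either way round below 0.07 rad and horizontal distance between each of plate2, plate1 and plate3 below 0.0025 m and angle between the x axis of each of plate2, plate1 and the x axis of plate3, either way round below 0.07 rad and horizontal distance between plate1 and stand below 0.014 m and z of plate1 in the frame of stand above 0.018 m and angle between plate3's own z axis and vertical below 0.05 rad and z of plate3 in the frame of stand above 0.029 m and contact force between the fingers and plate1 below 0.1 N and contact force between the fingers and plate2 below 0.1 N and contact force between the fingers and plate3 below 0.1 N), for 0.2 s.
2. the gauge is lifted out of the dock by the gripper (z of gauge in the frame of dock above 0.06 m and contact force between the fingers and gauge above 2 N), for 0.1 s.
At the end, for the whole second after the job is handed in: Samples flush (centres within 2.5 mm, edges within 4 degrees), level on the stand, clear of the fingers; gauge held upright within 5 degrees, dial to the stripe within 12, tip within 4.5 mm of the dot, spring tip 2.5 to 7.5 mm in, 1.2 to 7 N, through the last second (all of step 1 and horizontal distance between gauge_tip and spot below 0.0045 m and angle between gauge's own z axis and vertical below 0.09 rad and height (world z) of gauge above 0.038 m and angle between the x axis of gauge and the x axis of stand, either way round below 0.21 rad and x of stripe in the frame of gauge above 0.01 m and value of joint plunger between 0.0025 and 0.0075 m and contact force between gauge and plate3 between 1.2 and 7 N and contact force between the fingers and gauge above 2 N and contact force between gauge and dock below 0.1 N and linear speed of gauge below 0.02 m/s); the arm keeps its last pose, push and grip.
It fails at once if the gauge is rammed on the samples (over 14 N) (contact force between gauge and plate1 above 14 N or contact force between gauge and plate2 above 14 N or contact force between gauge and plate3 above 14 N).
It fails at once if a bystander is moved more than 20 mm or tipped (distance of any of cat, vase, remote, mug, coaster from where it was at the start of the episode above 0.02 m or angle between any of cat, vase, mug's own z axis and vertical above 0.35 rad).
It also fails if it takes over 58 s, if anything falls off the work surface, if the arm or the gripper's body presses on something with over 40 N, if the wrist force passes 120 N, or if a joint passes its speed limit or range.

ROBOT

A 6-joint arm with a two-finger parallel gripper is mounted at the origin on the work surface. World frame = base frame: x ahead of the robot, y to its left, z up, the work surface at z = 0. Lengths are in m, angles in rad, forces in N, time in s.
With the tool pointing down it reaches from about 0.375 to 0.9 m from the base axis. Payload 3.1 kg.
Tool frame: the origin (TCP) lies midway between the tips of the shut fingers; the grasp point (between the pads) lies 19 mm behind it; z points along the fingers, y is the line along which they close (so a half turn about z gives the same grasp; the last joint's range is limited). The gripper opens to 85 mm and grips with 20 to 120 N. Pads are 22 mm wide; open, the fingers measure 114 mm over their backs; the gripper's body (76 mm by 85 mm) begins 54 mm behind the grasp point. The pads swing forward as they close: fully open they stand 13 mm farther back than shut.
Start: joints at [-1.502, 0.527, 1.433, -0, 1.181, -0.178], TCP at [0.153, -0.606, 0.231] pointing down, gripper open.
Joint ranges: [-3.08, 3.08], [-0.75, 2.2], [0.22, 2.44], [-1.43, 4.57], [0, 2.65], [-2.85, 2.85]. Speed limits (rad/s): [2.79, 2.79, 3.14, 3.14, 3.14, 3.14].

INTERFACE

Orientations are given as a unit quaternion [x, y, z, w].
In Python, from station import manip gives the robot as it stands.
- The arm moves only by the tool move_arm, never from a script. Its argument "increments" is a list that holds one entry, the list of rows, each a list of 5 numbers: the gripper's target within -1 to 1 (shut at 1, half-way at 0, fully open at -1), then the shift along the world's x, y, z in m, then the turn about the world's z in degrees. In form: [[[fingers, dx, dy, dz, twist], ...]]. A call has 1 to 8 rows; each row shifts and turns the commanded pose from where the row before left it; what a row does not reach is not made up. A row lasts 1/10 s, in which the tool goes at most 50 mm and 8.59 degrees, less where a joint would pass 70% of its speed; a pose out of reach is approached as far as the arm can. A call with a gripper value outside its range is refused whole. The fingers move at their own pace and stop on an object; "newtons" is the grip in N (left out, the last holds). Time passes only in rows, so rows that do not move let the fingers close. It gives the time, the measured TCP pose, the force, the opening and the grip force at its end, in the units of the state.
- manip.sense(): the state, without advancing time (a new reading comes with each control period).
- manip.snapshot(name): name is "side" or "top"; returns a dict with "img" (384x512x3 uint8, red, green, blue), "fx", "fy", "cx", "cy" (pixels), "k1" (the pictures are not rectified: a ray, as slopes to the right and down, at radius r is drawn at 1 + k1 r^2 times it, then the intrinsics apply), "world_to_cam" (4x4, takes a point from world to camera coordinates). Camera axes: x right, y down, z forward; pixel columns grow to the right and rows downward; lengths in m; the calibration is good to about 2 mm. A picture is of the moment at which its call begins. There is no depth.
- manip.sign_off(): hands the job in; it is judged then, once.
Trained networks look in the newest picture that a camera, given by its name, has taken for a name from the list of things; names that differ only in an ending like _2 or _b are one class to them, and where a whole thing is asked for, a point or a joint stands for the part that bears it (a point fixed in the world has none). Each returns a list of dicts, best first, with "confidence" (0 to 1); they miss things now and then, are a little off and sometimes report something else, mostly with a low value. They report only what shows in the picture. A call takes as long as a camera call. They do not tell look-alikes from the thing itself.
- manip.spot_in(label, camera): "xyz" ([x, y, z] in m, in world coordinates, good to about 4 mm: the middle of the surface that is visible of it).
- manip.mark_of(label, camera): "xyz" ([x, y, z] in m, in world coordinates, good to about 4 mm: a listed point, or the origin of a listed thing).
The state is a dict: "t": time; "q": joint angles; "qd": joint speeds; "tau": joint torques, N m; "tcp_pos": TCP position; "tool_rot": TCP orientation; "force": force on the tool from outside, world axes, zero at the start; "ft_torque": the same for the moment, N m; "finger_gap": opening from 0.0 (shut) to 1.0 (fully open); "gripper_force": force on a finger pad.
Only numpy, scipy, OpenCV 4.12 (cv2) and the standard library are available. Lean on these libraries where they do the work, as an engineer would, in place of code of your own. Each camera call takes 0.05 s, during which the arm holds its last target. There are 200 camera calls.

## Working session

There is one attempt and no reset: what is moved stays moved. The work goes in short steps, Python scripts to look and compute and a tool call to move; the robot and the scene stay as the last step left them, time stands still between calls to the robot, and variables do not carry over. Pictures are saved under pics/ and viewed, at most 10 in all, crops included, and the job is handed in when it is done.

Besides the shell and the picture viewer there is one more tool, called after ">>>" as a command line: name --argument value ..., lists and objects as JSON in quotes. move_arm: Moves the arm, as the interface text tells. Its arguments: {"type":"object","properties":{"increments":{"type":"array","items":{"type":"array","items":{"type":"array","items":{"type":"number"}}}},"newtons":{"type":"number"}},"required":["increments"]}

```bash
mkdir -p pics; cat > h.py <<'E'
import numpy as np, cv2
from station import manip
def save(cam,name):
    s=manip.snapshot(cam); cv2.imwrite('pics/'+name,s['img'][:,:,::-1]); return s
def project(s,P):
    P=np.atleast_2d(P); M=np.array(s['world_to_cam']); c=P@M[:3,:3].T+M[:3,3]
    r=c[:,:2]/c[:,2:]; d=r*(1+s['k1']*(r**2).sum(1,keepdims=True))
    return d*[s['fx'],s['fy']]+[s['cx'],s['cy']]
def onplane(s,uv,z):
    uv=np.atleast_2d(uv).astype(float); d=(uv-[s['cx'],s['cy']])/[s['fx'],s['fy']]; r=d.copy()
    for _ in range(30): r=d/(1+s['k1']*(r**2).sum(1,keepdims=True))
    M=np.array(s['world_to_cam']); R=M[:3,:3]; o=-R.T@M[:3,3]
    w=np.c_[r,np.ones(len(r))]@R
    return o+w*((z-o[2])/w[:,2])[:,None]
E
python3 - <<'E'
from h import *
a=save('top','top0.png'); b=save('side','side0.png')
for cam,s in(('top',a),('side',b)):
  M=np.array(s['world_to_cam']); print(cam,(-M[:3,:3].T@M[:3,3]).round(3),s['fx'],s['k1'])
  for l in['stand','stripe','plate1','plate2','plate3','spot','dock','gauge','gauge_tip','cat','vase','caddy','mug']:
    for r in manip.mark_of(l,cam): print(cam,l,np.round(r['xyz'],3),round(r['confidence'],2),project(s,r['xyz']).round(0)[0])
E
```

```text
top [0.359 0.02  1.082] 360.94058198797654 -0.048794307194181846
top stand [ 0.582 -0.146 -0.001] 0.85 [311. 201.]
top stand [ 0.632 -0.151  0.007] 0.75 [312. 184.]
top stripe [ 0.633 -0.153  0.007] 0.81 [312. 184.]
top plate1 [ 0.567  0.006 -0.001] 0.72 [261. 206.]
top plate1 [ 0.586 -0.299  0.003] 0.67 [360. 199.]
top plate1 [ 0.577 -0.148  0.031] 0.66 [313. 200.]
top plate1 [ 0.59  -0.147  0.026] 0.65 [312. 197.]
top plate2 [ 0.567  0.006 -0.001] 0.72 [261. 206.]
top plate2 [ 0.586 -0.299  0.003] 0.67 [360. 199.]
top plate2 [ 0.577 -0.148  0.031] 0.66 [313. 200.]
top plate2 [ 0.59  -0.147  0.026] 0.65 [312. 197.]
top plate3 [ 0.567  0.006 -0.001] 0.72 [261. 206.]
top plate3 [ 0.586 -0.299  0.003] 0.67 [360. 199.]
top plate3 [ 0.577 -0.148  0.031] 0.66 [313. 200.]
top plate3 [ 0.59  -0.147  0.026] 0.65 [312. 197.]
top spot [ 0.574 -0.004  0.003] 0.78 [264. 204.]
top spot [ 0.588 -0.137  0.042] 0.71 [309. 196.]
top dock [ 0.543  0.166 -0.001] 0.82 [208. 215.]
top dock [ 0.419  0.181 -0.001] 0.7 [203. 256.]
top dock [ 0.689 -0.328  0.003] 0.23 [367. 166.]
top gauge [0.538 0.163 0.022
[... 998 characters left out ...]
de plate3 [ 0.593 -0.152  0.028] 0.56 [299. 179.]
side plate3 [ 0.579 -0.146  0.029] 0.51 [302. 182.]
side plate3 [ 0.582 -0.143  0.022] 0.5 [301. 183.]
side plate3 [ 0.582 -0.296  0.   ] 0.49 [327. 163.]
side spot [ 0.581 -0.004  0.009] 0.7 [274. 211.]
side spot [ 0.59  -0.141  0.039] 0.55 [299. 179.]
side spot [ 0.575 -0.299  0.005] 0.45 [329. 163.]
side dock [ 0.543  0.159 -0.002] 0.74 [248. 254.]
side dock [ 0.425  0.175 -0.002] 0.71 [276. 280.]
side gauge [0.541 0.162 0.021] 0.83 [248. 250.]
side cat [ 0.752  0.065 -0.003] 0.67 [218. 200.]
side vase [ 0.691 -0.329  0.   ] 0.89 [307. 145.]
side caddy [ 0.609  0.46  -0.002] 0.69 [154. 311.]
side mug [ 0.593 -0.482  0.005] 0.93 [353. 134.]
```

View pics/top0.png

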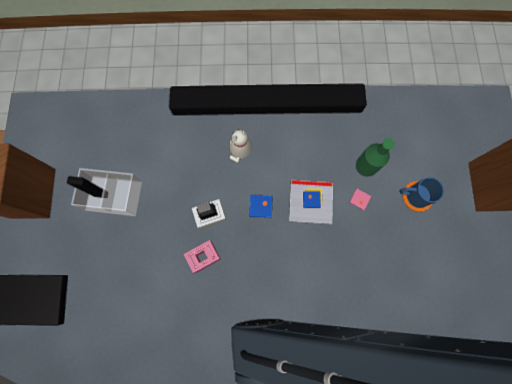

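View pics/side0.png

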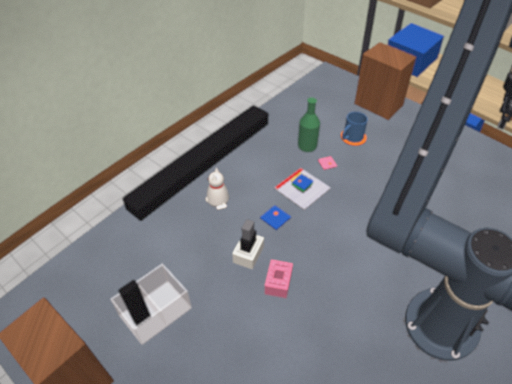

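The top view shows the striped stand at (311,201) carrying blue, yellow and green plates. Plate3 candidates are the large blue on the rack (261,206), the pink (360,199), and the blue on the stand (312,200), which is the smaller non-pink one and fits. Dock candidates are the pink (202,256) and the white one holding the gauge (208,214), which fits. One enlarged crop should confirm this.

```bash
python3 - <<'E'
from h import *
s=manip.snapshot('top'); im=s['img'][:,:,::-1]
a=cv2.resize(im[176:228,284:338],None,fx=8,fy=8,interpolation=cv2.INTER_CUBIC)
b=cv2.resize(im[190:276,180:276],None,fx=3.6,fy=3.6,interpolation=cv2.INTER_CUBIC)
H=max(a.shape[0],b.shape[0]); pad=lambda x:cv2.copyMakeBorder(x,0,H-x.shape[0],0,0,cv2.BORDER_CONSTANT)
cv2.imwrite('pics/crop1.png',np.hstack([pad(a),pad(b)]))
np.save('top0.npy',s['img'])
hsv=cv2.cvtColor(s['img'],cv2.COLOR_RGB2HSV)
def rect(m,z,n,roi):
    k=np.zeros_like(m); y0,y1,x0,x1=roi; k[y0:y1,x0:x1]=m[y0:y1,x0:x1]
    c=max(cv2.findContours(k,cv2.RETR_EXTERNAL,cv2.CHAIN_APPROX_NONE)[0],key=cv2.contourArea)
    w=onplane(s,c[:,0,:],z)[:,:2]
    r=cv2.minAreaRect((w*1000).astype(np.float32)); print(n,r)
roi=(176,228,284,338)
rect(cv2.inRange(hsv,(105,120,60),(125,255,255)),.038,'blue',roi)
rect(cv2.inRange(hsv,(20,100,60),(35,255,255)),.032,'yel',roi)
rect(cv2.inRange(hsv,(0,150,100),(4,255,255)),.006,'stripe',roi)
rect(cv2.inRange(hsv,(0,0,150),(180,60,255)),.006,'base',roi)
rect(cv2.inRange(hsv,(0,0,150),(180,60,255)),.045,'dock',(190,235,185,230))
rect(cv2.inRange(hsv,(105,120,60),(125,255,255)),.005,'bigblue',(190,222,245,277))
E
```

```text
blue ((578.153076171875, -143.60366821289062), (49.13334655761719, 45.34333419799805), 89.18338775634766)
yel ((588.4551391601562, -150.96900939941406), (49.467193603515625, 45.78617477416992), 89.18952178955078)
stripe ((636.8748168945312, -151.2246551513672), (120.55509185791016, 8.956708908081055), 85.50672149658203)
base ((573.5809936523438, -146.2882080078125), (129.534423828125, 115.28791046142578), 85.66741943359375)
dock ((541.8340454101562, 161.07546997070312), (62.16851043701172, 85.4874038696289), 17.950584411621094)
bigblue ((567.25244140625, 5.501918792724609), (67.22552490234375, 67.9575424194336), 89.185546875)
```

View pics/crop1.png

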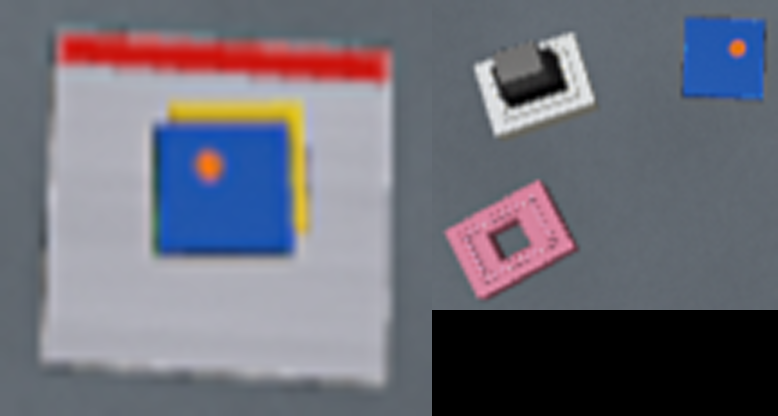

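The crop confirms both choices: the small blue plate with the dot sits on yellow and green on the striped stand, and the white dock holds the gauge. Next I'll find the dial's direction and the tool yaw.

```bash
python3 - <<'E'
from h import *
from scipy.spatial.transform import Rotation as R
s=manip.snapshot('side'); im=s['img'][:,:,::-1]
a=cv2.resize(im[205:275,220:285],None,fx=6,fy=6,interpolation=cv2.INTER_CUBIC)
b=cv2.resize(im[160:214,265:337],None,fx=5,fy=5,interpolation=cv2.INTER_CUBIC)
H=max(a.shape[0],b.shape[0]); pad=lambda x:cv2.copyMakeBorder(x,0,H-x.shape[0],0,0,cv2.BORDER_CONSTANT)
cv2.imwrite('pics/crop2.png',np.hstack([pad(a),pad(b)]))
st=manip.sense(); print(st['t'],np.round(st['tcp_pos'],4),R.from_quat(st['tool_rot']).as_matrix().round(3),st['finger_gap'],st['force'])
c,sn=np.cos(np.radians(18)),np.sin(np.radians(18)); g=np.array([.541,.162,0])
X=np.array([c,sn,0]);Y=np.array([-sn,c,0])
for n,o in(('+x face',X*.015),('-x face',-X*.015),('+y face',Y*.025),('-y',-Y*.025)):print(n,((project(s,g+o+[0,0,.069])-[220,205])*6).round(0))
E
```

```text
1.5 [ 0.1527 -0.606   0.2313] [[ 0.97   0.244  0.   ]
 [ 0.244 -0.97  -0.   ]
 [-0.     0.    -1.   ]] 0.9980998213139587 [-0.31447078 -0.1399594  -0.05708779]
+x face [[133. 199.]]
-x face [[194. 219.]]
+y face [[142. 250.]]
-y [[185. 169.]]
```

View pics/crop2.png

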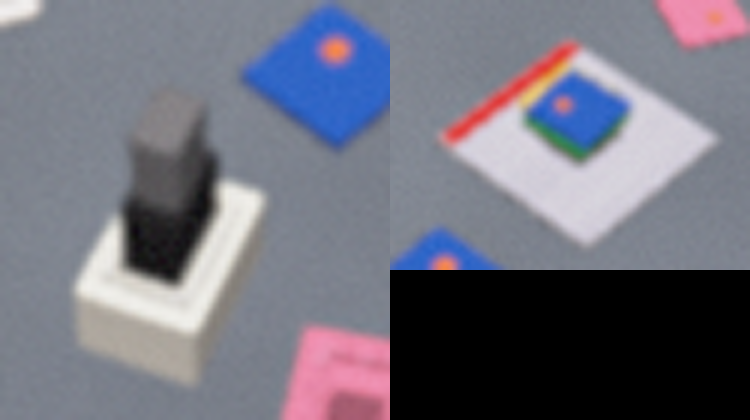

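The side crop shows the gauge's −x face and +y face with no dial on either, so the dial is on +x (yaw about 18°). The stack sits on the stand with its stripe at the far side, and the stand yaw is about −4.5°. I'll move over the stand to pinch along stand x first.

>>> move_arm --increments '[[[-1, 0.033, 0.035, 0, 5.5], [-1, 0.033, 0.035, 0, 5.5], [-1, 0.033, 0.035, 0, 5.5], [-1, 0.033, 0.035, 0, 5.5], [-1, 0.033, 0.035, 0, 5.5], [-1, 0.033, 0.035, 0, 5.5], [-1, 0.033, 0.035, 0, 5.5], [-1, 0.033, 0.035, 0, 5.5]]]' --newtons 20

```text
t: 2.3
tcp_pos: [0.4179, -0.3246, 0.2316]
tool_rot: [0.873, 0.487, 0.0, 0.0]
force: [0.2, 0.2, 0.6]
finger_gap: 1.001
gripper_force: 0.0
```

>>> move_arm --increments '[[[-1, 0.033, 0.035, 0, 5.5], [-1, 0.033, 0.035, 0, 5.5], [-1, 0.033, 0.035, -0.01, 5.5], [-1, 0.033, 0.035, -0.01, 5.5], [-1, 0.032, 0.035, -0.01, 5.5], [-1, 0, 0, -0.02, 0], [-1, 0, 0, -0.02, 0], [-1, 0, 0, 0, 0]]]'

```text
t: 3.1
tcp_pos: [0.579, -0.1495, 0.1586]
tool_rot: [0.733, 0.68, -0.001, -0.003]
force: [-0.1, -0.4, 1.4]
finger_gap: 0.998
gripper_force: 0.0
```

```bash
cat > st.py <<'E'
from h import *
def st():
    s=manip.sense(); m=cv2.Rodrigues(np.zeros(3))[0]
    from scipy.spatial.transform import Rotation as R
    x=R.from_quat(s['tool_rot']).as_matrix()
    print('t',round(s['t'],2),'tcp',np.round(s['tcp_pos'],4),'yaw',np.degrees(np.arctan2(x[1,0],x[0,0])).round(2),'tilt',x[2].round(3),'gap',round(s['finger_gap'],3),'gf',np.round(s['gripper_force'],1),'F',np.round(s['force'],1),'j6',round(s['q'][5],2))
st()
E
python3 st.py
```

```text
t 3.1 tcp [ 0.579  -0.1495  0.1586] yaw 85.71 tilt [ 0.002 -0.006 -1.   ] gap 0.998 gf 0.0 F [-0.1 -0.4  1.4] j6 -0.36
```

>>> move_arm --increments '[[[-1, 0.003, 0.002, -0.04, 0], [-1, 0, 0, -0.04, 0], [-1, 0, 0, -0.035, 0], [-1, 0, 0, -0.025, 0], [-1, 0, 0, -0.011, 0], [-1, 0, 0, 0, 0], [0, 0, 0, 0, 0], [0, 0, 0, 0, 0]]]'

```text
t: 3.9
tcp_pos: [0.585, -0.1497, 0.0122]
tool_rot: [0.734, 0.68, 0.001, 0.002]
force: [-0.2, 0.3, 0.4]
finger_gap: 0.693
gripper_force: 0.2
```

>>> move_arm --increments '[[[0.3, 0, 0, 0, 0], [0.3, 0, 0, 0, 0], [0.3, 0, 0, 0, 0], [0.3, 0, 0, 0, 0], [0.3, 0, 0, 0, 0]]]'

```text
t: 4.4
tcp_pos: [0.5844, -0.1495, 0.0122]
tool_rot: [0.733, 0.68, 0.0, 0.001]
force: [-1.9, 0.1, 7.1]
finger_gap: 0.576
gripper_force: 22.0
```

```bash
python3 st.py
```

```text
t 4.4 tcp [ 0.5844 -0.1495  0.0122] yaw 85.65 tilt [-0.001  0.002 -1.   ] gap 0.576 gf 22.0 F [-1.9  0.1  7.1] j6 -0.36
```

>>> move_arm --increments '[[[-0.4, 0, 0, 0, 0], [-0.4, 0, 0, 0, 0], [-0.4, 0, 0, -0.005, 0], [0.3, 0, 0, 0, 0], [0.3, 0, 0, 0, 0], [0.3, 0, 0, 0, 0], [0.3, 0, 0, 0, 0], [0.3, 0, 0, 0, 0]]]'

```text
t: 5.2
tcp_pos: [0.5837, -0.149, 0.0052]
tool_rot: [0.733, 0.68, -0.0, -0.0]
force: [0.2, 0.4, -0.4]
finger_gap: 0.582
gripper_force: 22.8
```

>>> move_arm --increments '[[[-1, 0, 0, 0, 0], [-1, 0, 0, 0, 0], [-1, 0, 0, 0, 0], [-1, 0, 0, 0.02, 0], [-1, 0, 0, 0.03, 0], [-1, 0, 0, 0.03, -4], [-1, 0, 0, 0.02, -8], [-1, 0, 0, 0, -8]]]'

```text
t: 6.0
tcp_pos: [0.5859, -0.15, 0.1089]
tool_rot: [0.842, 0.54, 0.002, 0.003]
force: [0.1, -0.4, 0.4]
finger_gap: 1.001
gripper_force: 0.0
```

>>> move_arm --increments '[[[-1, 0, 0, 0, -8], [-1, 0, 0, 0, -8], [-1, 0, 0, 0, -8], [-1, 0, 0, 0, -8], [-1, 0, 0, 0, -8], [-1, 0, 0, 0, -8], [-1, 0, 0, 0, -8], [-1, 0, 0, 0, -8]]]'

```text
t: 6.8
tcp_pos: [0.5836, -0.149, 0.1054]
tool_rot: [1.0, 0.011, -0.0, -0.0]
force: [-0.3, -0.2, -0.6]
finger_gap: 1.003
gripper_force: 0.0
```

>>> move_arm --increments '[[[-1, 0, 0, 0, -6], [-1, 0, 0, 0, 0]]]'

```text
t: 7.0
tcp_pos: [0.5836, -0.149, 0.1054]
tool_rot: [0.999, -0.038, -0.0, -0.0]
force: [0.5, 0.5, 0.0]
finger_gap: 1.003
gripper_force: 0.0
```

```bash
python3 st.py
```

```text
t 7.0 tcp [ 0.5836 -0.149   0.1054] yaw -4.35 tilt [-0. -0. -1.] gap 1.003 gf 0.0 F [0.5 0.5 0. ] j6 1.21
```

Pinch along stand y.

>>> move_arm --increments '[[[-1, 0, 0.001, -0.035, 0], [-1, 0, 0, -0.035, 0], [-1, 0, 0, -0.021, 0], [-1, 0, 0, -0.009, 0], [-1, 0, 0, 0, 0], [-1, 0, 0, 0, 0], [0, 0, 0, 0, 0], [0, 0, 0, 0, 0]]]'

```text
t: 7.8
tcp_pos: [0.5846, -0.1484, 0.0066]
tool_rot: [0.999, -0.038, 0.001, 0.0]
force: [-0.1, 0.0, -0.7]
finger_gap: 0.695
gripper_force: 0.0
```

>>> move_arm --increments '[[[0.3, 0, 0, 0, 0], [0.3, 0, 0, 0, 0], [0.3, 0, 0, 0, 0], [0.3, 0, 0, 0, 0], [0.3, 0, 0, 0, 0], [0.3, 0, 0, 0, 0]]]'

```text
t: 8.4
tcp_pos: [0.5844, -0.1481, 0.0066]
tool_rot: [0.999, -0.038, 0.001, 0.0]
force: [-0.5, 0.9, 5.3]
finger_gap: 0.584
gripper_force: 22.5
```

>>> move_arm --increments '[[[-1, 0, 0, 0, 0], [-1, 0, 0, 0, 0], [-1, 0, 0, 0, 0], [-1, 0, 0, 0.02, 0], [-1, 0, 0, 0.03, 0], [-1, 0, 0, 0.04, 0], [-1, 0, 0, 0.05, 0], [-1, 0, 0, 0.05, 0]]]'

```text
t: 9.2
tcp_pos: [0.5829, -0.1478, 0.1963]
tool_rot: [0.999, -0.038, -0.001, -0.0]
force: [1.2, -0.4, -0.5]
finger_gap: 0.996
gripper_force: 0.0
```

>>> move_arm --increments '[[[-1, -0.01, 0.045, 0.02, 2], [-1, -0.005, 0.045, 0.02, 4], [-1, -0.005, 0.045, 0, 4], [-1, -0.005, 0.045, 0, 4], [-1, -0.005, 0.045, 0, 4], [-1, -0.005, 0.04, 0, 4]]]'

```text
t: 9.8
tcp_pos: [0.5479, 0.1187, 0.2351]
tool_rot: [0.988, 0.155, -0.0, -0.0]
force: [1.3, 0.2, -0.2]
finger_gap: 0.999
gripper_force: 0.0
```

```bash
python3 st.py; python3 - <<'E'
from h import *
s=manip.snapshot('top'); t=manip.snapshot('side')
a=cv2.resize(s['img'][176:228,284:338,::-1],None,fx=7,fy=7,interpolation=cv2.INTER_CUBIC)
b=cv2.resize(t['img'][160:212,270:334,::-1],None,fx=6,fy=6,interpolation=cv2.INTER_CUBIC)
b=cv2.copyMakeBorder(b,0,a.shape[0]-b.shape[0],0,0,cv2.BORDER_CONSTANT)
cv2.imwrite('pics/crop3.png',np.hstack([a,b]))
for cam in('top','side'):
  for l in('spot','plate3','gauge','gauge_tip'):
    for r in manip.mark_of(l,cam): print(cam,l,np.round(r['xyz'],3),round(r['confidence'],2))
hsv=cv2.cvtColor(s['img'],cv2.COLOR_RGB2HSV); m=np.zeros(hsv.shape[:2],np.uint8)
m[176:228,284:338]=255
bl=cv2.inRange(hsv,(105,120,60),(125,255,255))&m
c=max(cv2.findContours(bl,cv2.RETR_EXTERNAL,cv2.CHAIN_APPROX_NONE)[0],key=cv2.contourArea)
print(cv2.minAreaRect((onplane(s,c[:,0],.038)[:,:2]*1000).astype(np.float32)))
for n,i,S in(('top',s,(185,215,295,330)),('side',t,(170,195,280,325))):
  h=cv2.cvtColor(i['img'],cv2.COLOR_RGB2HSV); o=cv2.inRange(h,(5,100,100),(17,255,255)); k=np.zeros_like(o); k[S[0]:S[1],S[2]:S[3]]=o[S[0]:S[1],S[2]:S[3]]
  v,u=np.nonzero(k); print(n,len(u),onplane(i,[u.mean(),v.mean()],.038) if len(u) else '')
E
```

```text
t 9.8 tcp [0.5479 0.1187 0.2351] yaw 17.83 tilt [-0. -0. -1.] gap 0.999 gf 0.0 F [ 1.3  0.2 -0.2] j6 1.27
top spot [ 0.577 -0.296  0.005] 0.85
top spot [ 0.59  -0.139  0.041] 0.83
top spot [ 0.574 -0.003  0.005] 0.58
top plate3 [ 0.568  0.006 -0.   ] 0.87
top plate3 [ 0.583 -0.149  0.031] 0.83
top plate3 [ 0.586 -0.3    0.002] 0.66
top gauge [ 0.608  0.465 -0.001] 0.41
side spot [ 0.596 -0.146  0.037] 0.62
side spot [ 0.58  -0.004  0.006] 0.6
side plate3 [ 0.566  0.008 -0.001] 0.69
side plate3 [ 0.585 -0.148  0.029] 0.65
side plate3 [ 0.585 -0.148  0.028] 0.51
side plate3 [ 0.584 -0.296  0.001] 0.49
side plate3 [ 0.584 -0.148  0.021] 0.45
side gauge [0.539 0.162 0.021] 0.74
side gauge [0.61  0.498 0.006] 0.67
side gauge [ 0.586 -0.146  0.027] 0.55
side gauge_tip [ 0.585 -0.146  0.026] 0.67
side gauge_tip [ 0.608  0.459 -0.001] 0.32
((582.5065307617188, -148.4227294921875), (47.66487503051758, 48.746646881103516), 87.42176055908203)
top 7 [[ 0.59170047 -0.14281484  0.038     ]]
side 0
```

View pics/crop3.png

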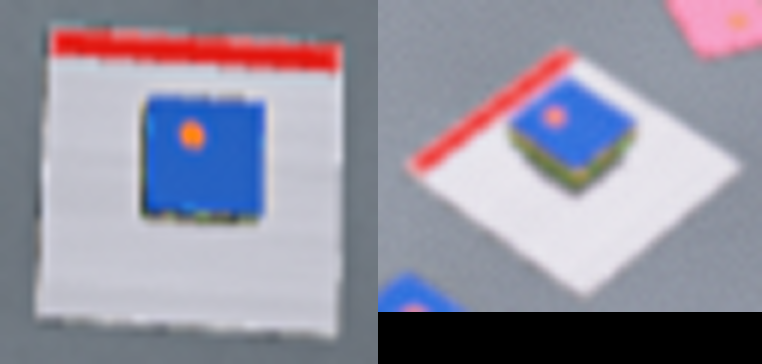

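The stack is flush: only the blue top shows at crop (205,158), and the sides line up in the side view. The dot is at about (0.592, −0.143). Next is the gauge.

>>> move_arm --increments '[[[-1, -0.007, 0.043, 0, 0], [-1, 0, 0, 0, 0], [-1, 0, 0, -0.04, 0], [-1, 0, 0, -0.04, 0], [-1, 0, 0, -0.035, 0], [-1, 0, 0, -0.018, 0], [-1, 0, 0, 0, 0], [-1, 0, 0, 0, 0]]]'

```text
t: 11.1
tcp_pos: [0.5423, 0.1591, 0.1024]
tool_rot: [0.988, 0.153, 0.0, 0.0]
force: [0.4, 0.1, 0.2]
finger_gap: 1.001
gripper_force: 0.0
```

>>> move_arm --increments '[[[0.1, 0, 0, 0, 0], [0.2, 0, 0, 0, 0], [0.3, 0, 0, 0, 0], [0.6, 0, 0, 0, 0], [0.6, 0, 0, 0, 0], [0.6, 0, 0, 0, 0], [0.6, 0, 0, 0, 0], [0.6, 0, 0, 0, 0]]]' --newtons 50

```text
t: 11.9
tcp_pos: [0.5423, 0.1599, 0.1032]
tool_rot: [0.988, 0.153, 0.001, 0.0]
force: [-1.3, -0.3, 4.9]
finger_gap: 0.392
gripper_force: 52.1
```

```bash
python3 st.py
```

```text
t 11.9 tcp [0.5423 0.1599 0.1032] yaw 17.65 tilt [ 0.002  0.    -1.   ] gap 0.392 gf 52.1 F [-1.3 -0.3  4.9] j6 1.35
```

>>> move_arm --increments '[[[0.6, 0, 0, 0.01, 0], [0.6, 0, 0, 0.02, 0], [0.6, 0, 0, 0.03, 0], [0.6, 0, 0, 0.03, 0], [0.6, 0, 0, 0.03, 0], [0.6, 0, 0, 0.02, 0], [0.6, 0, 0, 0, 0], [0.6, 0, 0, 0, 0]]]'

```text
t: 12.7
tcp_pos: [0.5411, 0.1597, 0.2418]
tool_rot: [0.988, 0.153, -0.0, -0.0]
force: [-1.2, -0.6, -3.1]
finger_gap: 0.389
gripper_force: 51.3
```

```bash
python3 st.py
```

```text
t 12.7 tcp [0.5411 0.1597 0.2418] yaw 17.64 tilt [-0.001 -0.    -1.   ] gap 0.389 gf 51.3 F [-1.2 -0.6 -3.1] j6 1.35
```

>>> move_arm --increments '[[[0.6, 0.003, -0.02, 0, -2], [0.6, 0.007, -0.04, 0, -3], [0.6, 0.007, -0.045, 0, -3], [0.6, 0.007, -0.045, 0, -3], [0.6, 0.007, -0.045, 0, -3], [0.6, 0.007, -0.045, 0, -3], [0.6, 0.007, -0.04, 0, -3], [0.6, 0.006, -0.022, 0, -2]]]'

```text
t: 13.5
tcp_pos: [0.5918, -0.1455, 0.2396]
tool_rot: [0.999, -0.04, -0.002, -0.0]
force: [0.3, -0.2, -1.3]
finger_gap: 0.392
gripper_force: 51.2
```

>>> move_arm --increments '[[[0.6, 0, 0, -0.03, 0], [0.6, 0, 0, -0.03, 0], [0.6, 0, 0, -0.02, 0], [0.6, 0, 0, 0, 0], [0.6, 0, 0, 0, 0]]]'

```text
t: 14.0
tcp_pos: [0.5919, -0.1419, 0.1607]
tool_rot: [0.999, -0.038, -0.002, -0.001]
force: [0.3, -0.8, -1.4]
finger_gap: 0.388
gripper_force: 51.1
```

```bash
python3 st.py; python3 - <<'E'
from h import *
t=manip.snapshot('side'); s=manip.snapshot('top')
for cam in('top','side'):
  for l in('gauge','gauge_tip','spot'):
    for r in manip.mark_of(l,cam): print(cam,l,np.round(r['xyz'],3),round(r['confidence'],2))
a=cv2.resize(t['img'][130:210,250:350,::-1],None,fx=5,fy=5,interpolation=cv2.INTER_CUBIC)
b=cv2.resize(s['img'][165:235,280:340,::-1],None,fx=5,fy=5,interpolation=cv2.INTER_CUBIC)
b=cv2.copyMakeBorder(b,0,a.shape[0]-b.shape[0],0,0,cv2.BORDER_CONSTANT)
cv2.imwrite('pics/crop4.png',np.hstack([a,b]))
p=manip.sense()['tcp_pos']
for z in(.102,.092,.082,.078,.058):print(z,((project(t,np.array(p)-[0,0,z])-[250,130])*5).round(0))
print('dot',((project(t,[.592,-.143,.038])-[250,130])*5).round(0))
E
```

```text
t 14.0 tcp [ 0.5919 -0.1419  0.1607] yaw -4.37 tilt [-0.003 -0.001 -1.   ] gap 0.388 gf 51.1 F [ 0.3 -0.8 -1.4] j6 1.23
top spot [ 0.576 -0.006  0.005] 0.76
side gauge [ 0.59  -0.138  0.077] 0.89
side spot [ 0.578 -0.004  0.006] 0.69
side spot [ 0.573 -0.296  0.006] 0.48
side spot [ 0.593 -0.143  0.037] 0.47
0.102 [[242. 217.]]
0.092 [[243. 205.]]
0.082 [[245. 194.]]
0.078 [[245. 189.]]
0.058 [[247. 166.]]
dot [[242. 242.]]
```

View pics/crop4.png

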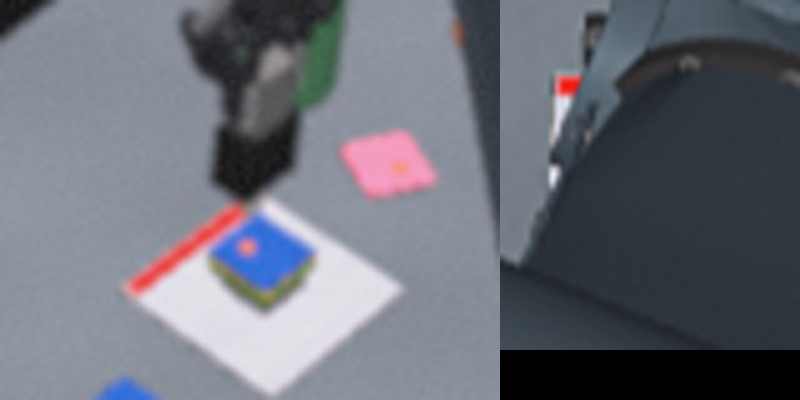

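The crop shows the gauge held upright above the stack. Its dark box is at (255,160), the foot at (255,205) and the dot at (247,246), with no dial on the camera-facing −x and +y faces, so the dial points to the stripe. I'll lower it to just above the dot and check with an overlay.

>>> move_arm --increments '[[[0.6, 0, 0, -0.015, 0], [0.6, 0, 0, -0.007, 0], [0.6, 0, 0, 0, 0], [0.6, 0, 0, 0, 0]]]'

```text
t: 14.8
tcp_pos: [0.5928, -0.1423, 0.1403]
tool_rot: [0.999, -0.038, -0.0, -0.0]
force: [0.1, -0.0, -1.2]
finger_gap: 0.389
gripper_force: 51.2
```

```bash
python3 st.py; python3 - <<'E'
from h import *
t=manip.snapshot('side'); ims=[t['img'].astype(float)]+[manip.snapshot('side')['img'].astype(float) for _ in range(5)]
im=np.mean(ims,0).astype(np.uint8)[:,:,::-1]
x0,y0,k=275,145,10
a=cv2.resize(im[y0:y0+45,x0:x0+40],None,fx=k,fy=k,interpolation=cv2.INTER_CUBIC); b=a.copy()
p=np.array(manip.sense()['tcp_pos']); th=np.radians(-4.4); X=np.array([np.cos(th),np.sin(th),0]); Y=np.array([-np.sin(th),np.cos(th),0]); Z=np.array([0,0,1])
px=lambda P:tuple(((project(t,P)[0]+.5-[x0,y0])*k).round().astype(int))
def ring(c,hx,hy,z,col): cv2.polylines(b,[np.array([px(c+sx*hx*X+sy*hy*Y+z*Z) for sx,sy in((1,1),(1,-1),(-1,-1),(-1,1))])],True,col,1)
f=p-[0,0,.082]
ring(f,.015,.025,.024,(0,255,255)); ring(f,.015,.025,.072,(0,255,255))
circ=lambda c,r,col:cv2.polylines(b,[np.array([px(c+r*np.cos(q)*X+r*np.sin(q)*Y) for q in np.linspace(0,6.3,25)])],True,col,1)
circ(f,.009,(255,255,0)); circ(f-.010*Z,.0015,(255,0,255))
c=np.array([.5838,-.148,0]); ring(c,.025,.025,.038,(255,255,255)); circ(c+.008*X+.006*Y+.038*Z,.005,(255,255,255))
cv2.imwrite('pics/crop5.png',np.hstack([a,b]))
E
```

```text
t 14.8 tcp [ 0.5928 -0.1423  0.1403] yaw -4.36 tilt [-0. -0. -1.] gap 0.389 gf 51.2 F [ 0.1 -0.  -1.2] j6 1.23
```

View pics/crop5.png

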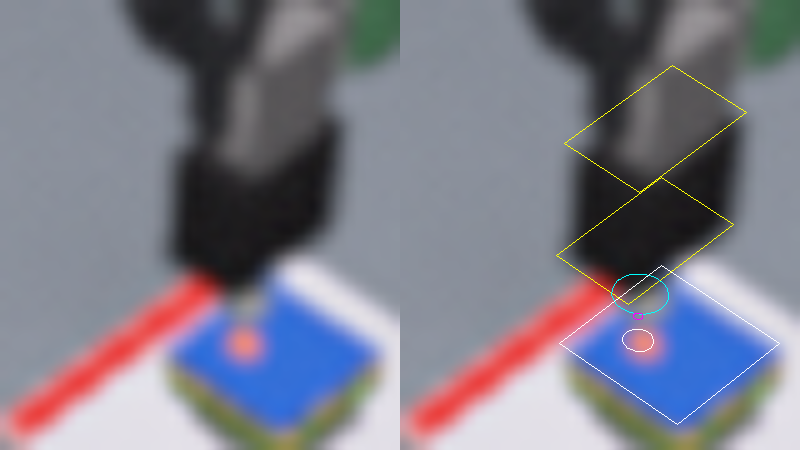

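The overlay shows the tip at about (243,320) straight above the dot (244,345). Both share the same small calibration offset from prediction, so the tip is aligned to about 1 mm. I'll lower it slowly.

>>> move_arm --increments '[[[0.6, -0.0005, -0.0005, -0.004, 0], [0.6, 0, 0, -0.003, 0], [0.6, 0, 0, -0.002, 0], [0.6, 0, 0, -0.001, 0], [0.6, 0, 0, 0, 0], [0.6, 0, 0, 0, 0]]]'

```text
t: 15.7
tcp_pos: [0.5923, -0.1428, 0.1302]
tool_rot: [0.999, -0.038, 0.0, 0.0]
force: [0.9, -0.6, -1.2]
finger_gap: 0.393
gripper_force: 51.2
```

>>> move_arm --increments '[[[0.6, 0, 0, -0.001, 0], [0.6, 0, 0, -0.001, 0], [0.6, 0, 0, -0.001, 0], [0.6, 0, 0, 0, 0], [0.6, 0, 0, 0, 0], [0.6, 0, 0, 0, 0]]]'

```text
t: 16.3
tcp_pos: [0.5925, -0.1428, 0.1274]
tool_rot: [0.999, -0.038, 0.0, 0.0]
force: [1.3, -0.0, 0.7]
finger_gap: 0.388
gripper_force: 51.4
```

```bash
for i in 1 2 3; do python3 st.py; python3 -c "
from h import *
manip.snapshot('side')"; done
```

```text
t 16.3 tcp [ 0.5925 -0.1428  0.1274] yaw -4.36 tilt [ 0.001  0.    -1.   ] gap 0.388 gf 51.4 F [ 1.3 -0.   0.7] j6 1.23
t 16.35 tcp [ 0.5924 -0.1428  0.1273] yaw -4.36 tilt [ 0.  0. -1.] gap 0.394 gf 51.4 F [-0.9  0.4  0.6] j6 1.23
t 16.4 tcp [ 0.5924 -0.1428  0.1274] yaw -4.36 tilt [ 0.  0. -1.] gap 0.391 gf 51.4 F [-0.2  1.   0.8] j6 1.23
```

>>> move_arm --increments '[[[0.6, 0, 0, -0.001, 0], [0.6, 0, 0, -0.001, 0], [0.6, 0, 0, -0.0007, 0], [0.6, 0, 0, 0, 0], [0.6, 0, 0, 0, 0], [0.6, 0, 0, 0, 0], [0.6, 0, 0, 0, 0]]]'

```text
t: 17.15
tcp_pos: [0.5924, -0.1428, 0.1246]
tool_rot: [0.999, -0.038, 0.0, 0.0]
force: [0.2, -0.2, 1.8]
finger_gap: 0.392
gripper_force: 51.5
```

```bash
for i in 1 2 3 4; do python3 st.py; python3 -c "
from h import *
manip.snapshot('side')"; done; python3 - <<'E'
from h import *
im=np.mean([manip.snapshot('side')['img'].astype(float) for _ in range(5)],0).astype(np.uint8)[:,:,::-1]
cv2.imwrite('pics/crop6.png',cv2.resize(im[145:200,265:335],None,fx=8,fy=8,interpolation=cv2.INTER_CUBIC))
E
```

```text
t 17.15 tcp [ 0.5924 -0.1428  0.1246] yaw -4.36 tilt [ 0.  0. -1.] gap 0.392 gf 51.5 F [ 0.2 -0.2  1.8] j6 1.23
t 17.2 tcp [ 0.5924 -0.1428  0.1246] yaw -4.36 tilt [ 0.  0. -1.] gap 0.388 gf 51.5 F [ 0.5 -0.1  2. ] j6 1.23
t 17.25 tcp [ 0.5924 -0.1428  0.1246] yaw -4.36 tilt [ 0.  0. -1.] gap 0.393 gf 51.5 F [0.5 1.  2.4] j6 1.23
t 17.3 tcp [ 0.5924 -0.1428  0.1246] yaw -4.36 tilt [ 0.  0. -1.] gap 0.391 gf 51.5 F [-0.  -0.7  2.5] j6 1.23
```

View pics/crop6.png

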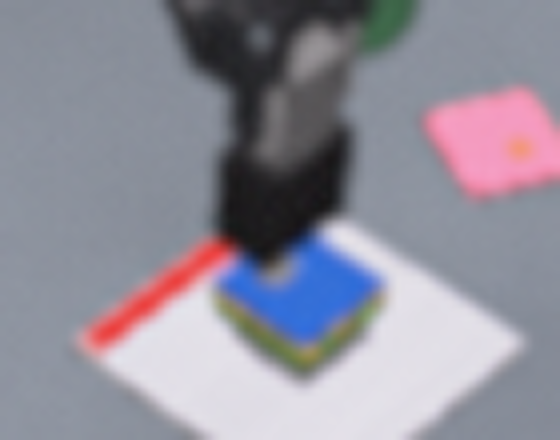

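The view shows the foot at (275,268) covering the dot and the stack still flush. Spring force is about 3.4 N, roughly 5 mm in, so I'm handing in.

```bash
python3 -c "
from station import manip
print(manip.sign_off())"
```

```text
the job is handed in; nothing more can be done
None
```

I handed the job in at about 17.5 s with the gauge still held on the orange dot, dial to the stripe and spring tip about 5 mm in (roughly 3.4 N), and the stack looking flush in the last picture; the sign-off gave no verdict.

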